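# Draw the crucible tray out of the muffle furnace with the furnace hook

### The arm

A 6-joint arm with a two-finger parallel gripper is mounted at the origin on the work surface. World frame = base frame: x ahead of the robot, y to its left, z up, the work surface at z = 0. Lengths are in mm, angles in rad, forces in N, time in s.
With the tool pointing down it reaches from about 300 to 950 mm from the base axis. Payload 3.1 kg.
Tool frame: the origin (TCP) lies at the very end of the fingers, on their centre line; the grasp point (between the pads) lies 19 mm behind it; z points along the fingers, y is the direction in which the jaws open and shut (so a half turn about z gives the same grasp; the last joint's range is limited). The gripper opens to 85 mm and grips with 20 to 120 N. Pads are 22 mm wide; open, the fingers measure 114 mm over their backs; the gripper's body (76 mm by 85 mm) begins 54 mm behind the grasp point. The pads swing forward as they close: fully open they stand 13 mm farther back than shut.
Start: joints at [-0.07, 0.308, 1.634, -0, 1.2, -0.07], TCP at [625.006, -0.028, 231.272] pointing down, gripper open.
Joint ranges: [-3.06, 3.06], [-0.79, 1.96], [0.05, 2.63], [-1.19, 4.34], [0.05, 2.64], [-2.94, 2.94]. Speed limits (rad/s): [2.79, 2.79, 3.14, 3.14, 3.14, 3.14].

### API

Orientations are given as a unit quaternion [x, y, z, w].
In Python, from bench import sensors, eyes, workorder gives the robot as it stands.
- The arm moves only by the tool move_arm, never from a script. Its argument "increments" is a list of rows, each an object of numbers: "tx", "ty", "tz": the shift along the tool's x, y, z in mm; "roll": the turn about the tool's z in rad; "gripper": the closure, from 0 (fully open) to 1 (shut). A call has 1 to 10 rows; each row shifts and turns the commanded pose from where the row before left it, along the tool's axes as they then stand; what a row does not reach is not made up. A row lasts 1/12 s, in which the tool goes at most 41.7 mm and 7.16 degrees, less where a joint would pass 70% of its speed; a pose out of reach is approached as far as the arm can. A call with a gripper value outside its range is refused whole. The fingers move at their own pace and stop on an object; the grip force is fixed at half the most. Time passes only in rows, so rows that do not move let the fingers close. It gives the time, the measured TCP pose, the force and the opening at its end, in the units of the state.
- sensors.sense(): the state, without advancing time (a new reading comes with each control period).
- eyes.capture(name): name is "scene" or "side" or "wrist"; returns the picture (384x512x3 uint8, blue, green, red); there is no depth.
- eyes.camera_model(name): a dict with "fovy" (degrees; the focal length in pixels is half the picture's height over the tangent of half this angle, whatever the lens; pixels are square), "cx", "cy" (the principal point, pixels), "k1" (the pictures are not rectified: a ray, as slopes to the right and down, at radius r is drawn at 1 + k1 r^2 times it, then the intrinsics apply), "R" (3x3) and "t" (3): a world point X has camera coordinates R X + t. Camera axes: x right, y down, z forward; pixel columns grow to the right and rows downward; lengths in mm; the calibration is good to about 2 mm. A picture is of the moment at which its call begins: read the wrist's pose just before it. camera_model takes no time and is no camera call; for the wrist camera it gives the pose at the moment of the call.
- workorder.close_job(): hands the job in, once; it reports no verdict.
The state is a dict: "time_s": time; "qpos": joint angles; "qd": joint speeds; "tau": joint torques, N m; "tcp_pos": TCP position; "tcp_rot": TCP orientation; "ft_force": force on the tool from outside, world axes, zero at the start; "torque": the same for the moment, N m; "width": opening from 0.0 (shut) to 1.0 (fully open).
Only numpy, scipy, OpenCV 4.12 (cv2) and the standard library are available. Lean on these libraries where they do the work, as an engineer would, in place of code of your own. Each camera call takes 0.05 s, during which the arm holds its last target. There are 200 camera calls.

### The job

The muffle furnace stands with its door let down: take the furnace hook from its rest, drop its prong into the pull loop of the crucible tray and draw the tray out until the whole tray stands on the open door, clear of the chamber, with all three crucibles still standing in it. Then unhook and lay the hook back in both notches of its rest, prong down and the same way round as you found it. Let nothing but the hook touch the tray and the crucibles, and leave the bottles and the test-tube rack where they stand.

Things in the scene. Friction and masses are not known exactly. Their poses are not given: they have to be found in the camera images.
- furnace: Muffle furnace, fixed, 330 mm wide, 340 deep, 340 high, white and grey. Origin: on the bench under the middle of the chamber's mouth, in the plane of the front face; x level INTO the chamber, y along the front, z up. Chamber 160 mm wide (y -80 to 80), 200 deep (x 0 to 200), floor 130 mm and roof 240 mm above the bench; front face up to 340 mm.
- door_middle (a point): Middle of the upper face of the furnace's open door, 96 mm before the mouth; axes as the furnace's. The door lies fixed as a level shelf flush with the chamber floor: top 130 mm and underside 85 mm above the bench, x -2 to -190 mm and y -107 to 107 mm in the furnace's frame. Under it a handle bar hangs to 49 mm; thin stays at its sides are look only.
- tray: Dark steel tray, loose, about 0.4 kg, 130 mm (x) by 110 mm (y), 20 high, walls 3 mm. Origin: centre of its underside, which slides on the chamber floor, 130 mm above the bench; z up. At the start it stands in the chamber with its -x side, which carries the pull loop, to the mouth, up to 0.1 rad askew and 15 mm off the middle.
- loop (a point): Centre of the opening of the tray's pull loop: 84.5 mm from the tray's origin toward -x, 16.5 mm above its underside; axes as the tray's. Level U of 7 mm round bar, open above and below; opening 39 mm (x) by 46 mm (y), outer bar's centre line at tray x -107.5 mm; bar 13 to 20 mm above the tray's underside. It starts 5 mm outside to 30 mm inside the mouth.
- crucible_a: White porcelain crucible with its lid on (one piece), loose in the tray, 47 mm across at the lid, 30 mm at the foot, 52 mm high, 70 g. Origin: centre of its foot; z up. It can slide and topple.
- crucible_b: A second crucible, the same as crucible_a.
- crucible_c: A third crucible, the same as crucible_a.
- hook: Furnace hook, loose, 0.11 kg. Origin: on the wooden handle's axis, 60 mm from its rear end: grip here; x to the prong, z up as it lies. Handle x -60 to 35 mm, 20 wide (y), 22 high (z). Then 8 mm round rod to x 145 mm, bent straight down to z -34 mm, with a small lip turned back to the handle (lowest z -44 mm). Its weight lies about 40 mm ahead of the origin.
- prong (a point): Middle of the foot of the hook's prong: x 141.5 mm, z -40 mm in the hook's frame (the steel there goes from x 134 to 149 mm, 8 mm wide, down to z -44 mm); axes as the hook's.
- rest: Hook rest, fixed: dark base plate, x -75 to 115 mm, 90 wide, 8 thick, with two upright aluminium plates across x, each 6 mm thick, 66 wide, notched in the top. Origin: on the bench right under the place of the hook's origin; x as the hook's x. The hook lies with its axis 75 mm above the bench, at the start up to 8 mm forward or back, the prong hanging free beyond the front plate.
- rear_notch (a point): Floor of the notch in the rest's rear plate, which carries the handle: rest x -40 mm, 64 mm above the bench; notch 34 mm wide, flat floor, upright cheeks up to 84 mm. Axes as the rest's.
- front_notch (a point): Floor of the notch in the rest's front plate, which carries the rod: rest x 80 mm, 71 mm above the bench; notch 26 mm wide, flat floor, upright cheeks up to 91 mm. Axes as the rest's.
- amber_bottle: Bystander: clear-brown bottle with white label and black cap, 84 mm across, 185 mm high, loose, 0.7 kg. Origin: centre of its base.
- brown_bottle: Bystander: dark brown bottle without label, 80 mm across, 175 mm high, loose, 0.6 kg. Origin: centre of its base.
- white_bottle: Bystander: white plastic bottle with black cap, 80 mm across, 170 mm high, loose, 0.5 kg. Origin: centre of its base. The three bottles stand in any order: one beside the door, one on each side of the way out in front of it.
- tube_rack: Bystander: white test-tube rack, 60 mm (x) by 150 mm (y), 94 mm high with its blue-capped tubes, loose, 0.35 kg, on the bench just beyond the door's free edge, across the way out. Origin: centre of its underside.
There are look-alikes about, which are no part of the job. There is more than one size of the tray; the one meant has the size given above.

How it is judged (in metres and radians):
On the way, in this order (a step that is already met when the one before it is completed fails the run):
1. the hook's prong is down through the tray's pull loop while the tray is still in the chamber (x of prong in the frame of loop between -0.02 and 0.02 m and y of prong in the frame of loop between -0.025 and 0.025 m and z of prong in the frame of loop below -0.003 m and x of tray in the frame of furnace above 0.06 m), for 0.2 s.
2. the whole tray is out on the open door with the prong still in its loop (x of prong in the frame of loop between -0.02 and 0.02 m and y of prong in the frame of loop between -0.025 and 0.025 m and z of prong in the frame of loop below -0.003 m and x of tray in the frame of furnace between -0.13 and -0.06 m and y of tray in the frame of furnace between -0.055 and 0.055 m and z of tray in the frame of furnace between 0.124 and 0.136 m and angle between tray's own z axis and vertical below 0.06 rad), for 0.2 s.
At the end, for the whole second after the job is handed in: Tray flat on the open door, origin 60 to 130 mm before the mouth, within 55 mm of the middle; crucibles upright (0.15 rad) in it; hook in both notches, prong down and forward: 16 mm forward to 30 mm back, 14 mm sideways, 7 mm in height, 0.2 rad; all at rest (x of tray in the frame of furnace between -0.13 and -0.06 m and y of tray in the frame of furnace between -0.055 and 0.055 m and z of tray in the frame of furnace between 0.124 and 0.136 m and angle between tray's own z axis and vertical below 0.06 rad and angle between each of crucible_a, crucible_b, crucible_c's own z axis and vertical below 0.15 rad and x of crucible_a in the frame of tray between -0.06 and 0.06 m and y of crucible_a in the frame of tray between -0.05 and 0.05 m and z of crucible_a in the frame of tray between -0.003 and 0.01 m and x of crucible_b in the frame of tray between -0.06 and 0.06 m and y of crucible_b in the frame of tray between -0.05 and 0.05 m and z of crucible_b in the frame of tray between -0.003 and 0.01 m and x of crucible_c in the frame of tray between -0.06 and 0.06 m and y of crucible_c in the frame of tray between -0.05 and 0.05 m and z of crucible_c in the frame of tray between -0.003 and 0.01 m and x of hook in the frame of rest between -0.03 and 0.016 m and y of hook in the frame of rest between -0.014 and 0.014 m and z of hook in the frame of rest between 0.068 and 0.082 m and angle between the x axis of hook and the x axis of rest, either way round below 0.2 rad and angle between hook's own z axis and vertical below 0.35 rad and x of prong in the frame of rest above 0.09 m and linear speed of each of tray, hook, crucible_a, crucible_b, crucible_c below 0.02 m/s and contact force between hook and tray below 0.1 N); the robot touches nothing.
It fails at once if the gripper or arm touches the tray or a crucible (contact force between any of the fingers, the arm and tray above 0.3 N or contact force between any of the fingers, the arm and crucible_a above 0.3 N or contact force between any of the fingers, the arm and crucible_b above 0.3 N or contact force between any of the fingers, the arm and crucible_c above 0.3 N).
It fails at once if a crucible topples or leaves the tray (angle between any of crucible_a, crucible_b, crucible_c's own z axis and vertical above 0.5 rad or horizontal distance between any of crucible_a, crucible_b, crucible_c and tray above 0.085 m).
It fails at once if a bottle or the test-tube rack is shifted by more than 15 mm or tipped (distance of any of amber_bottle, brown_bottle, white_bottle, tube_rack from where it was at the start of the episode above 0.015 m or angle between any of amber_bottle, brown_bottle, white_bottle, tube_rack's own z axis and vertical above 0.2 rad).
It also fails if it takes over 61 s, if anything falls off the work surface, if the arm or the gripper's body presses on something with over 40 N, if the wrist force passes 120 N, or if a joint passes its speed limit or range.

## Working session

There is one attempt and no reset: what is moved stays moved. The work goes in short steps, Python scripts to look and compute and a tool call to move; the robot and the scene stay as the last step left them, time stands still between calls to the robot, and variables do not carry over. Pictures are saved under pics/ and viewed, about 8 in all and at most 12, crops included, and the job is handed in when it is done.

Besides the shell and the picture viewer there is one more tool, called after "Request:" as a command line: name --argument value ..., lists and objects as JSON in quotes. move_arm: Moves the arm, as the interface text tells. Its arguments: {"type":"object","properties":{"increments":{"type":"array","items":{"type":"object","properties":{"tx":{"type":"number"},"ty":{"type":"number"},"tz":{"type":"number"},"roll":{"type":"number"},"gripper":{"type":"number"}}}}},"required":["increments"]}

```bash
ls; mkdir -p pics
python3 - <<'E'
from bench import sensors, eyes
import cv2, numpy as np
s=sensors.sense(); print(s['time_s'],s['tcp_pos'],s['tcp_rot'],s['width'])
for n in ['scene','side']:
    cv2.imwrite(f'pics/{n}0.png',cv2.resize(eyes.capture(n),(800,600),interpolation=cv2.INTER_CUBIC))
    m=eyes.camera_model(n); print(n,m)
    R=np.array(m['R']);print(-R.T@np.array(m['t']))
E
```

```text
pics
0.0 [6.24162351e+02 2.04398594e-02 2.30039394e+02] [ 0.70710716  0.70710546 -0.00075406 -0.0008731 ] 0.9987648840830788
scene {'fovy': 53.82283482233152, 'cx': 254.5066400356248, 'cy': 190.83940696180392, 'k1': -0.011833582770363527, 'R': array([[ 0.70880068,  0.70540092, -0.00333793],
       [ 0.66919744, -0.67390426, -0.31309396],
       [-0.22310621,  0.21968748, -0.94971629]]), 't': array([-447.04048037, -309.26752162, 1225.98368336])}
[ 797.34820411 -162.40720676 1066.01469195]
side {'fovy': 50.964213408616104, 'cx': 258.2251471350781, 'cy': 196.16095550000415, 'k1': 0.03257895575724008, 'R': array([[ 0.38919736, -0.9211421 ,  0.0047588 ],
       [-0.87374987, -0.37079946, -0.31475216],
       [ 0.29169602,  0.11834271, -0.94916196]]), 't': array([-171.74888558,  542.8411596 , 1117.32703442])}
[ 215.23175471  -89.14743129 1232.20206677]
```

View pics/scene0.png

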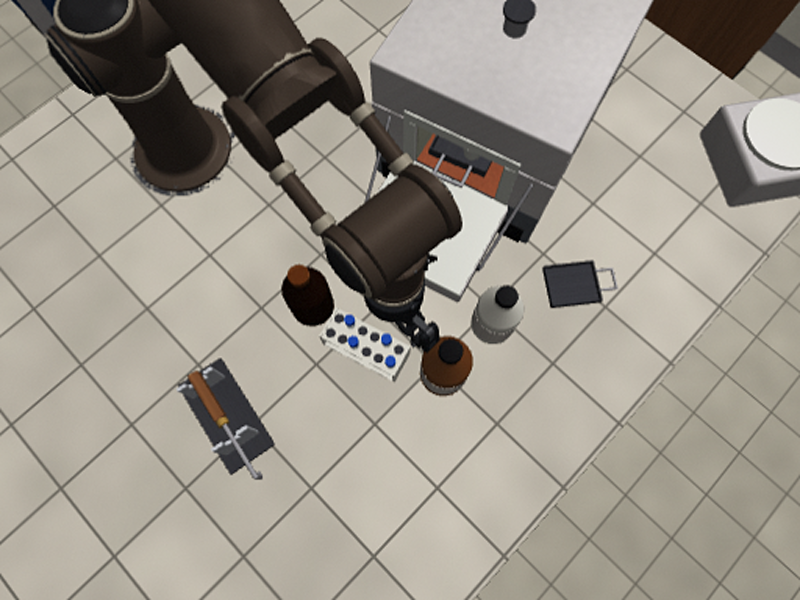

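View pics/side0.png

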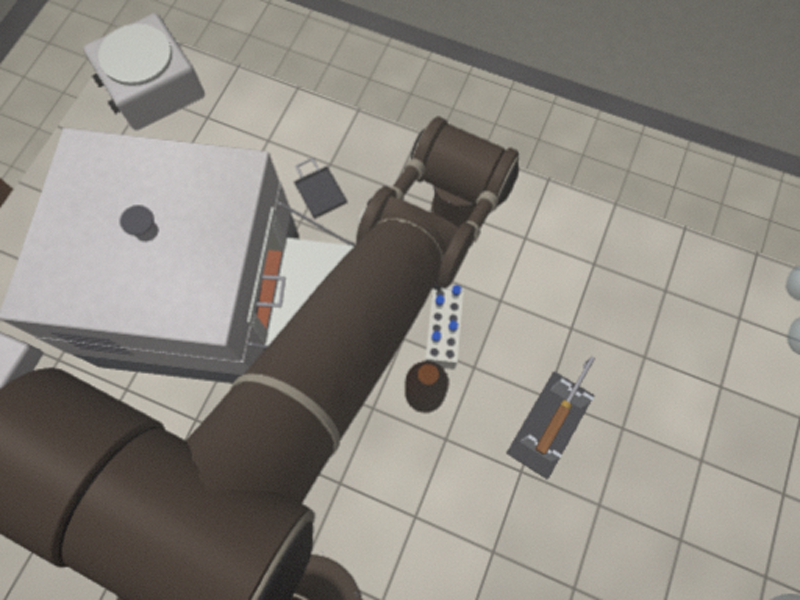

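```bash
cat > h.py <<'E'
from bench import sensors, eyes
import cv2, numpy as np
def ray(m,u,v):
    f=192/np.tan(np.radians(m['fovy'])/2)
    d=np.array([(u-m['cx'])/f,(v-m['cy'])/f]); s=d.copy()
    for _ in range(20): s=d/(1+m['k1']*(s@s))
    R=np.array(m['R']); return -R.T@np.array(m['t']), R.T@np.r_[s,1]
def onz(m,u,v,z):
    c,d=ray(m,u,v); return c+d*(z-c[2])/d[2]
def tri(m1,p1,m2,p2):
    c1,d1=ray(m1,*p1); c2,d2=ray(m2,*p2)
    A=np.c_[d1,-d2]; k=np.linalg.lstsq(A,c2-c1,rcond=None)[0]
    a=c1+k[0]*d1;b=c2+k[1]*d2; return (a+b)/2, np.linalg.norm(a-b)
def proj(m,X):
    f=192/np.tan(np.radians(m['fovy'])/2); c=np.array(m['R'])@X+np.array(m['t']); s=c[:2]/c[2]
    return s*(1+m['k1']*(s@s))*f+[m['cx'],m['cy']]
E
python3 - <<'E'
from h import *
np.set_printoptions(precision=1,suppress=True)
S=eyes.camera_model('scene');D=eyes.camera_model('side');k=.64
def z(n,u,v,h): print(n,onz(S,u*k,v*k,h))
def zd(n,u,v,h): print('side',n,onz(D,u*k,v*k,h))
z('handle rear',195,376,82);z('handle front',224,424,82);z('rod bend',258,474,79)
zd('handle rear',543,450,82);zd('ferrule',569,405,82);zd('rod bend',590,362,79)
for p in [(437,178),(467,185),(443,160),(474,167)]: z('loop',*p,148)
for p in [(283,277),(280,305),(262,278),(258,304)]: zd('loop',*p,148)
for p in [(460,298),(507,205),(393,175)]: z('door',*p,130)
for p in [(405,110),(521,164)]: z('mouthtop?',*p,240)
for p in [(372,64),(571,152)]: z('frontface top',*p,340)
for p in [(268,154),(240,345)]: zd('frontface top',*p,340)
for p,h in [((300,274),175),((508,296),170),((451,349),185),((519,12),400)]: z('bottle',*p,h)
zd('brown',428,373,175)
for p in [(337,310),(410,347),(394,377),(322,337)]: z('rack',*p,80)
for p in [(222,359),(273,443),(231,474),(180,384)]: z('restbase',*p,8)
for p in [(557,373),(593,393),(547,477),(508,452)]: zd('restbase',*p,8)
E
```

```text
handle rear [ 421.3 -273.2   82. ]
handle front [ 517.3 -289.9   82. ]
rod bend [ 616.  -302.7   79. ]
side handle rear [ 417.3 -280.3   82. ]
side ferrule [ 512.2 -297.9   82. ]
side rod bend [ 605.2 -309.5   79. ]
loop [474.1 255.8 148. ]
loop [520.8 282.7 148. ]
loop [456.8 289.4 148. ]
loop [505.3 317.7 148. ]
side loop [514.5 272.3 148. ]
side loop [463.7 253.1 148. ]
side loop [497.7 306.8 148. ]
side loop [449.9 290.5 148. ]
door [651.  127.6 130. ]
door [592.2 312.  130. ]
door [407.6 212.9 130. ]
mouthtop? [381.8 268.4 240. ]
mouthtop? [584.  326.3 240. ]
frontface top [340.2 239.2 340. ]
frontface top [647.1 331.4 340. ]
side frontface top [643.1 324.7 340. ]
side frontface top [341.8 218.6 340. ]
bottle [447.5 -38.1 175. ]
bottle [709.4 171.7 170. ]
bottle [705.7  40.9 185. ]
bottle [461.8 415.2 400. ]
side brown [446.2 -42.5 175. ]
rack [505.9 -24.4  80. ]
rack [642.7  18.2  80. ]
rack [659.9 -37.7  80. ]
rack [522.9 -75.9  80. ]
restbase [ 403.6 -226.7    8. ]
restbase [ 582.2 -260.     8. ]
restbase [ 570.  -345.7    8. ]
restbase [ 385.1 -309.9    8. ]
side restbase [ 582.4 -269.9    8. ]
side restbase [ 572.1 -347.1    8. ]
side restbase [ 386.3 -315.3    8. ]
side restbase [ 400.8 -232.7    8. ]
```

Request:
move_arm --increments '[{"tx": -36,"ty": -18},{"tx": -36,"ty": -18},{"tx": -36,"ty": -18},{"tx": -36,"ty": -18},{"tx": -36,"ty": -18},{"tx": -36,"ty": -18},{"tx": -36,"ty": -18},{"tx": -34,"ty": -20},{"roll": 0.11},{"roll": 0.11}]'

```text
validation failed for argument at $.in...
```

Request:
move_arm --increments '[{"roll": 0.12},{"roll": 0.12},{"roll": 0.12},{"roll": 0.12},{"roll": 0.12},{"roll": 0.12},{"roll": 0.12},{"roll": 0.12},{"roll": 0.12},{"roll": 0.12}]'

```text
validation failed for argument at $.in...
```

Request:
move_arm --increments '[{"roll": 0.12},{"roll": 0.12},{"roll": 0.1},{}]'

```text
validation failed for argument at $.in...
```

```bash
python3 - <<'E'
from h import *
np.set_printoptions(precision=3,suppress=True)
s=sensors.sense(); print(s['time_s'],s['tcp_pos'],s['tcp_rot'],s['qpos'])
m=eyes.camera_model('wrist');im=eyes.capture('wrist');cv2.imwrite('pics/w1.png',im)
np.save('w1.npy',m,allow_pickle=True); print(m, -np.array(m['R']).T@m['t'])
im=eyes.capture('scene');cv2.imwrite('pics/s1.png',im)
im=eyes.capture('side');cv2.imwrite('pics/d1.png',im)
E
python3 -c "
import cv2,numpy as np
a=cv2.imread('pics/s1.png');b=cv2.imread('pics/d1.png')
c=np.hstack([cv2.resize(a[60:240,200:400],(400,360),interpolation=3),cv2.resize(b[80:260,90:290],(400,360),interpolation=3)]);cv2.imwrite('pics/f1.png',c)"
```

```text
0.1 [624.242   0.028 230.138] [ 0.707  0.707 -0.001 -0.001] [-0.07   0.309  1.635 -0.     1.2   -0.07 ]
{'fovy': 62.08528239106785, 'cx': 255.06300651676813, 'cy': 192.46870372164932, 'k1': -0.07864267115010953, 'R': array([[ 1.   ,  0.001, -0.002],
       [ 0.001, -0.952,  0.305],
       [-0.002, -0.305, -0.952]]), 't': array([-623.354,  -40.338,  381.132])} [624.     78.235 374.115]
```

View pics/w1.png

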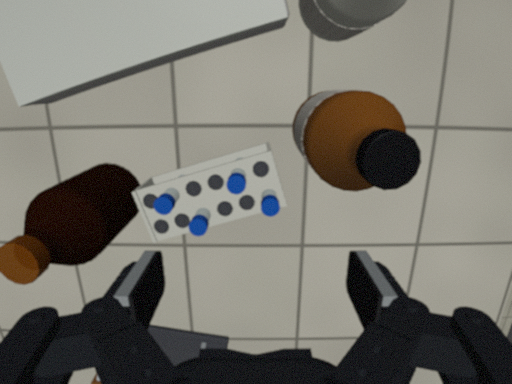

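View pics/f1.png

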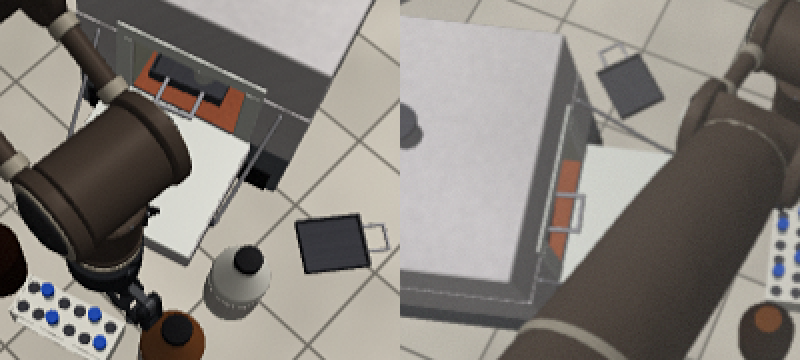

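Request:
move_arm --increments '[{"tx": -36,"ty": -18,"tz": 0,"roll": 0,"gripper": 0},{"tx": -36,"ty": -18,"tz": 0,"roll": 0,"gripper": 0},{"tx": -36,"ty": -18,"tz": 0,"roll": 0,"gripper": 0},{"tx": -36,"ty": -18,"tz": 0,"roll": 0,"gripper": 0},{"tx": -36,"ty": -18,"tz": 0,"roll": 0,"gripper": 0},{"tx": -36,"ty": -18,"tz": 0,"roll": 0,"gripper": 0},{"tx": -36,"ty": -18,"tz": 0,"roll": 0,"gripper": 0},{"tx": -34,"ty": -20,"tz": 0,"roll": 0,"gripper": 0},{"tx": 0,"ty": 0,"tz": 0,"roll": 0.11,"gripper": 0},{"tx": 0,"ty": 0,"tz": 0,"roll": 0.11,"gripper": 0}]'

```text
time_s: 1.08
tcp_pos: [477.5, -288.4, 231.2]
tcp_rot: [0.784, 0.621, -0.0, -0.0]
ft_force: [-1.0, 0.1, 0.0]
width: 1.001
```

Request:
move_arm --increments '[{"tx": 0,"ty": 0,"tz": 0,"roll": 0.12,"gripper": 0},{"tx": 0,"ty": 0,"tz": 0,"roll": 0.12,"gripper": 0},{"tx": 0,"ty": 0,"tz": 0,"roll": 0.12,"gripper": 0},{"tx": 0,"ty": 0,"tz": 0,"roll": 0.12,"gripper": 0},{"tx": 0,"ty": 0,"tz": 0,"roll": 0.12,"gripper": 0},{"tx": 0,"ty": 0,"tz": 0,"roll": 0.12,"gripper": 0},{"tx": 0,"ty": 0,"tz": 0,"roll": 0.12,"gripper": 0},{"tx": 0,"ty": 0,"tz": 0,"roll": 0.12,"gripper": 0},{"tx": 0,"ty": 0,"tz": 0,"roll": 0.12,"gripper": 0},{"tx": 0,"ty": 0,"tz": 0,"roll": 0.12,"gripper": 0}]'

```text
time_s: 1.92
tcp_pos: [478.9, -285.9, 231.2]
tcp_rot: [0.997, 0.072, -0.0, -0.0]
ft_force: [-0.7, -0.4, 0.5]
width: 1.0
```

Request:
move_arm --increments '[{"tx": 0,"ty": 0,"tz": 0,"roll": 0.12,"gripper": 0},{"tx": 0,"ty": 0,"tz": 0,"roll": 0.12,"gripper": 0},{"tx": 0,"ty": 0,"tz": 0,"roll": 0.08,"gripper": 0},{"tx": 0,"ty": 0,"tz": 0,"roll": 0,"gripper": 0},{"tx": 0,"ty": 0,"tz": 0,"roll": 0,"gripper": 0}]'

```text
time_s: 2.33
tcp_pos: [478.9, -286.0, 231.2]
tcp_rot: [0.997, -0.083, -0.0, -0.0]
ft_force: [-0.5, -0.7, 0.2]
width: 1.003
```

```bash
cat > snap.py <<'E'
import sys,json
from h import *
np.set_printoptions(precision=3,suppress=True)
n=sys.argv[1]; s=sensors.sense(); print(s['time_s'],s['tcp_pos'],s['tcp_rot'],s['width'])
for c in sys.argv[2:]:
    m=eyes.camera_model(c);im=eyes.capture(c);cv2.imwrite(f'pics/{c}{n}.png',im)
    json.dump({k:np.asarray(v).tolist() for k,v in m.items()},open(f'{c}{n}.json','w'))
E
python3 snap.py 2 wrist scene side
python3 - <<'E'
import cv2,numpy as np
a=cv2.imread('pics/scene2.png');b=cv2.imread('pics/side2.png');w=cv2.imread('pics/wrist2.png')
c=np.zeros((600,800,3),'uint8')
c[:384,:512]=w
c[:300,512:800]=cv2.resize(a[70:190,235:350],(288,300),interpolation=3)
c[300:,512:800]=cv2.resize(b[130:250,100:215],(288,300),interpolation=3)
c[384:,:512]=cv2.resize(a[60:276,180:],(332,216)).repeat(1,0)[:, :332][:,:,:] if 0 else 0
cv2.imwrite('pics/c2.png',c)
E
```

```text
2.3333 [ 478.932 -285.969  231.169] [ 0.997 -0.083 -0.    -0.   ] 1.002877336483
```

View pics/c2.png

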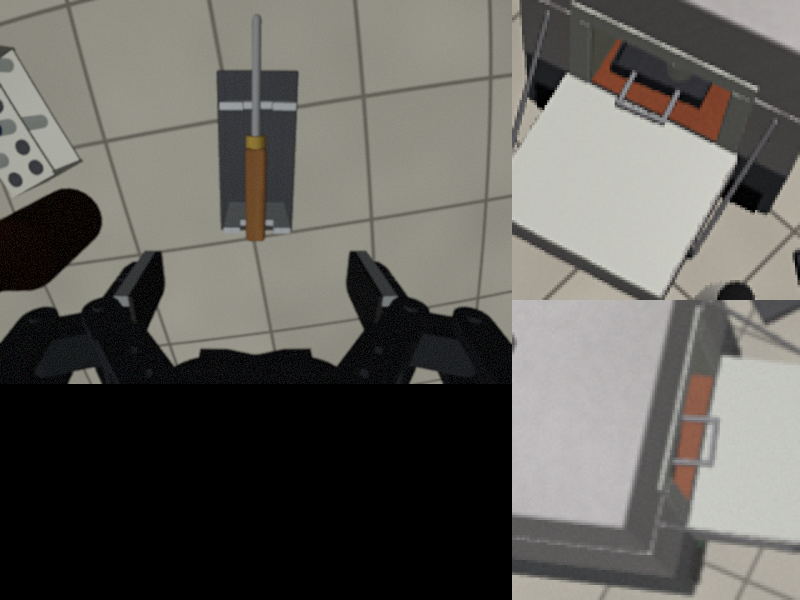

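Run:
```python
from h import *
import json
np.set_printoptions(precision=1,suppress=True)
W,S,D=[json.load(open(f'{c}2.json')) for c in ('wrist','scene','side')]
im=cv2.imread('pics/wrist2.png'); hsv=cv2.cvtColor(im,cv2.COLOR_BGR2HSV)
for r in (15,30,60,90,120): # rod: centre of columns brighter than base
    g=im[r,225:285].astype(int).sum(1); print(r,g[20:45:1].tolist() if r in(90,) else '')
m=cv2.inRange(hsv,(5,90,60),(22,255,255)); 
n,l,st,c=cv2.connectedComponentsWithStats(m)
for i in range(1,n):
    if st[i][4]>300:print(st[i],c[i]); 
    if st[i][4]>300 and 200<c[i][0]<300:
        for r in (150,190,230):
            x=np.where(l[r]==i)[0]; print(r,x.min(),x.max(),onz(W,(x.min()+x.max())/2,r,86),onz(W,x.min(),r,86),onz(W,x.max(),r,86))
for n,p,h in [('rear',(256,240),75),('prong bend front',(256.5,14),79),('handle front(ferrule)',(255.5,137),75)]: print(n,onz(W,*p,h))
for n,p,h in [('fpl',(218.5,105),91),('fpr',(297.5,105),91),('rpl',(222.5,231),84),('rpr',(291.5,231),84)]: print(n,onz(W,*p,h))
sc=lambda u,v:(235+(u-512)/2.504,70+v/2.5); sd=lambda u,v:(100+(u-512)/2.504,130+(v-300)/2.5)
print('loop outer L',tri(S,sc(617,104),D,sd(712,465)),onz(S,*sc(617,104),148),onz(D,*sd(712,465),148))
print('loop outer R',tri(S,sc(668,122),D,sd(717,421)),onz(S,*sc(668,122),148),onz(D,*sd(717,421),148))
for p in [(563,76),(737,152),(660,295)]: print('doorS',onz(S,*sc(*p),130))
for p in [(722,357),(690,527)]: print('doorD',onz(D,*sd(*p),130))
print('trayfront',onz(S,*sc(612,66),150),onz(S,*sc(700,105),150),onz(S,*sc(634,75),146.5),onz(S,*sc(678,96),146.5))
```

```text
15 
30 
60 
90 [161, 180, 155, 183, 150, 178, 227, 314, 366, 377, 381, 359, 346, 314, 244, 177, 164, 159, 175, 159, 160, 171, 170, 159, 168]
120 
[ 245  135   22  106 2041] [255.1 187.5]
150 246 265 [ 504.3 -290.6   86. ] [ 505.7 -282.    86. ] [ 502.8 -299.2   86. ]
190 245 265 [ 466.6 -283.8   86. ] [ 468.1 -274.5   86. ] [ 465.  -293.2   86. ]
230 246 264 [ 425.7 -277.    86. ] [ 427.1 -268.2   86. ] [ 424.2 -285.7   86. ]
rear [ 409.3 -275.3   75. ]
prong bend front [ 617.9 -310.5   79. ]
handle front(ferrule) [ 514.5 -292.3   75. ]
fpl [ 549.3 -265.7   91. ]
fpr [ 538.  -333.1   91. ]
rpl [ 429.  -244.6   84. ]
rpr [ 417.6 -312.6   84. ]
loop outer L (array([463.2, 253.3, 147.2]), np.float64(5.301543284175307)) [463.8 255.7 148. ] [462.3 250.3 148. ]
loop outer R (array([515.9, 276.4, 141.3]), np.float64(10.54902209505701)) [518.6 278.8 148. ] [512.3 268.8 148. ]
doorS [389.1 246.9 130. ]
doorS [592.1 313.6 130. ]
doorS [645.3 132.5 130. ]
doorD [592.8 305.4 130. ]
doorD [390.7 245.8 130. ]
trayfront [427.4 285.5 150. ] [529.8 317.9 150. ] [451.3 296.1 146.5] [504.  311.  146.5]
```

Request:
move_arm --increments '[{"tx": -9,"ty": 1,"tz": 30,"roll": 0,"gripper": 0},{"tx": 0,"ty": 0,"tz": 36,"roll": 0,"gripper": 0},{"tx": 0,"ty": 0,"tz": 36,"roll": 0,"gripper": 0},{"tx": 0,"ty": 0,"tz": 36,"roll": 0,"gripper": 0},{"tx": 0,"ty": 0,"tz": 25,"roll": 0,"gripper": 0},{"tx": 0,"ty": 0,"tz": 14,"roll": 0,"gripper": 0},{"tx": 0,"ty": 0,"tz": 0,"roll": 0,"gripper": 0.3},{"tx": 0,"ty": 0,"tz": 0,"roll": 0,"gripper": 1},{"tx": 0,"ty": 0,"tz": 0,"roll": 0,"gripper": 1},{"tx": 0,"ty": 0,"tz": 0,"roll": 0,"gripper": 1}]'

```text
time_s: 3.32
tcp_pos: [471.5, -286.6, 56.1]
tcp_rot: [0.996, -0.084, 0.002, 0.001]
ft_force: [0.2, -0.4, 0.8]
width: 0.454
```

Request:
move_arm --increments '[{"tx": 0,"ty": 0,"tz": 0,"roll": 0,"gripper": 1},{"tx": 0,"ty": 0,"tz": 0,"roll": 0,"gripper": 1},{"tx": 0,"ty": 0,"tz": 0,"roll": 0,"gripper": 1},{"tx": 0,"ty": 0,"tz": 0,"roll": 0,"gripper": 1}]'

```text
time_s: 3.65
tcp_pos: [471.2, -286.4, 56.1]
tcp_rot: [0.996, -0.084, 0.001, 0.001]
ft_force: [-1.0, 0.1, 6.2]
width: 0.223
```

Request:
move_arm --increments '[{"tx": 0,"ty": 0,"tz": -10,"roll": 0,"gripper": 1},{"tx": 0,"ty": 0,"tz": -25,"roll": 0,"gripper": 1},{"tx": 0,"ty": 0,"tz": -36,"roll": 0,"gripper": 1},{"tx": 0,"ty": 0,"tz": -36,"roll": 0,"gripper": 1},{"tx": 0,"ty": 0,"tz": -36,"roll": 0,"gripper": 1},{"tx": 0,"ty": 0,"tz": -32,"roll": -0.05,"gripper": 1},{"tx": 0,"ty": 0,"tz": -14,"roll": -0.1,"gripper": 1},{"tx": 0,"ty": 0,"tz": 0,"roll": -0.12,"gripper": 1},{"tx": 0,"ty": 0,"tz": 0,"roll": -0.12,"gripper": 1},{"tx": 0,"ty": 0,"tz": 0,"roll": -0.12,"gripper": 1}]'

```text
time_s: 4.48
tcp_pos: [469.6, -285.3, 244.2]
tcp_rot: [0.985, 0.173, 0.0, 0.0]
ft_force: [0.0, -0.4, -1.9]
width: 0.221
```

Request:
move_arm --increments '[{"tx": 0,"ty": 0,"tz": 0,"roll": -0.12,"gripper": 1},{"tx": 0,"ty": 0,"tz": 0,"roll": -0.12,"gripper": 1},{"tx": 0,"ty": 0,"tz": 0,"roll": -0.12,"gripper": 1},{"tx": 0,"ty": 0,"tz": 0,"roll": -0.12,"gripper": 1},{"tx": 0,"ty": 0,"tz": 0,"roll": -0.12,"gripper": 1},{"tx": 0,"ty": 0,"tz": 0,"roll": -0.12,"gripper": 1},{"tx": 0,"ty": 0,"tz": 0,"roll": -0.12,"gripper": 1},{"tx": 0,"ty": 0,"tz": 0,"roll": -0.12,"gripper": 1},{"tx": 0,"ty": 0,"tz": 0,"roll": -0.12,"gripper": 1},{"tx": 0,"ty": 0,"tz": 0,"roll": -0.12,"gripper": 1}]'

```text
time_s: 5.32
tcp_pos: [469.4, -285.1, 243.3]
tcp_rot: [0.716, 0.699, -0.0, -0.0]
ft_force: [0.8, 0.5, -0.3]
width: 0.223
```

Request:
move_arm --increments '[{"tx": 0,"ty": 0,"tz": 0,"roll": -0.12,"gripper": 1},{"tx": 0,"ty": 0,"tz": 0,"roll": -0.12,"gripper": 1},{"tx": 0,"ty": 0,"tz": 0,"roll": -0.12,"gripper": 1},{"tx": 0,"ty": 0,"tz": 0,"roll": 0,"gripper": 1},{"tx": 0,"ty": 0,"tz": 0,"roll": 0,"gripper": 1}]'

```text
time_s: 5.73
tcp_pos: [469.6, -285.3, 243.3]
tcp_rot: [0.583, 0.813, -0.0, -0.0]
ft_force: [-0.1, -0.8, -1.1]
width: 0.221
```

Request:
move_arm --increments '[{"tx": 20,"ty": 11,"tz": 0,"roll": 0,"gripper": 1},{"tx": 34,"ty": 19,"tz": 0,"roll": 0,"gripper": 1},{"tx": 34,"ty": 19,"tz": 0,"roll": 0,"gripper": 1},{"tx": 34,"ty": 19,"tz": 0,"roll": 0,"gripper": 1},{"tx": 34,"ty": 19,"tz": 0,"roll": 0,"gripper": 1},{"tx": 34,"ty": 19,"tz": 0,"roll": 0,"gripper": 1},{"tx": 34,"ty": 19,"tz": 0,"roll": 0,"gripper": 1},{"tx": 34,"ty": 19,"tz": 0,"roll": 0,"gripper": 1},{"tx": 34,"ty": 19,"tz": 0,"roll": 0,"gripper": 1},{"tx": 30,"ty": 17,"tz": 0,"roll": 0,"gripper": 1}]'

```text
time_s: 6.57
tcp_pos: [535.7, 79.9, 243.5]
tcp_rot: [0.582, 0.813, 0.0, -0.0]
ft_force: [0.7, 0.3, -1.7]
width: 0.225
```

Request:
move_arm --increments '[{"tx": 20,"ty": 12,"tz": 0,"roll": 0,"gripper": 1},{"tx": 8,"ty": 4,"tz": 0,"roll": 0,"gripper": 1},{"tx": 0,"ty": 0,"tz": 0,"roll": 0,"gripper": 1},{"tx": 0,"ty": 0,"tz": 0,"roll": 0,"gripper": 1},{"tx": 0,"ty": 0,"tz": 0,"roll": 0,"gripper": 1}]'

```text
time_s: 6.98
tcp_pos: [541.6, 107.8, 243.1]
tcp_rot: [0.582, 0.813, -0.001, -0.0]
ft_force: [-1.0, -0.6, -1.4]
width: 0.225
```

```bash
python3 snap.py 3 wrist scene side
python3 - <<'E'
import cv2,numpy as np
a=cv2.imread('pics/scene3.png');b=cv2.imread('pics/side3.png');w=cv2.imread('pics/wrist3.png')
c=np.zeros((600,800,3),'uint8')
c[:384,:512]=w
c[:300,512:800]=cv2.resize(a[70:190,235:350],(288,300),interpolation=3)
c[300:,512:800]=cv2.resize(b[130:250,100:215],(288,300),interpolation=3)
cv2.imwrite('pics/c3.png',c)
E
```

```text
6.9833 [541.609 107.79  243.08 ] [ 0.582  0.813 -0.001 -0.   ] 0.22466982040995687
```

View pics/c3.png

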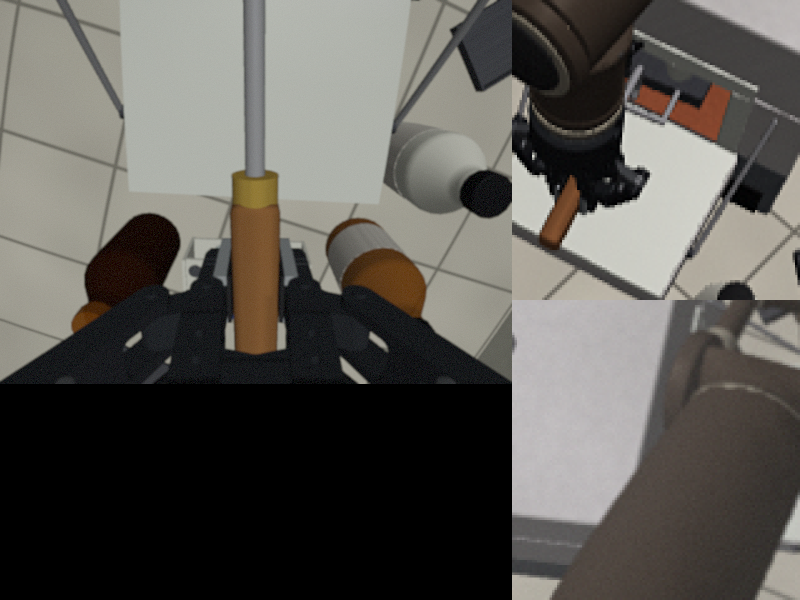

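Run:
```python
from h import *
import json
np.set_printoptions(precision=1,suppress=True)
a=cv2.imread('pics/scene2.png');b=cv2.imread('pics/side2.png');a3=cv2.imread('pics/scene3.png')
z=lambda i,x,y:cv2.resize(i[y:y+50,x:x+50],(400,400),interpolation=cv2.INTER_NEAREST)
c=np.hstack([z(a,265,80),z(b,150,160)]);cv2.imwrite('pics/z.png',c)
W=json.load(open('wrist3.json'));S=json.load(open('scene3.json'))
for p in [(128,190),(380,203),(122,30),(408,30)]: print(onz(W,*p,130))
print('rod base/up', onz(W,255,165,258),onz(W,254.5,5,258), 'expected yaw', np.degrees(2*np.arctan2(.813,.582)))
u=np.array([-.321,.947]);o=np.array([541.6,107.8])
for x,zz in[(141.5,222),(145,262),(-60,262)]:
    P=np.r_[o+u*x,zz]; print(P,proj(S,P))
```

```text
[438.9  70.8 130. ]
[647.9 129.8 130. ]
[406.4 192.8 130. ]
[610.  262.9 130. ]
rod base/up [525.4 154.1 258. ] [505.8 210.9 258. ] expected yaw 108.80473700356131
[496.2 241.8 222. ] [283.9 108.1]
[495.1 245.1 262. ] [285.7  98.4]
[560.9  51.  262. ] [248.2 168.8]
```

View pics/z.png

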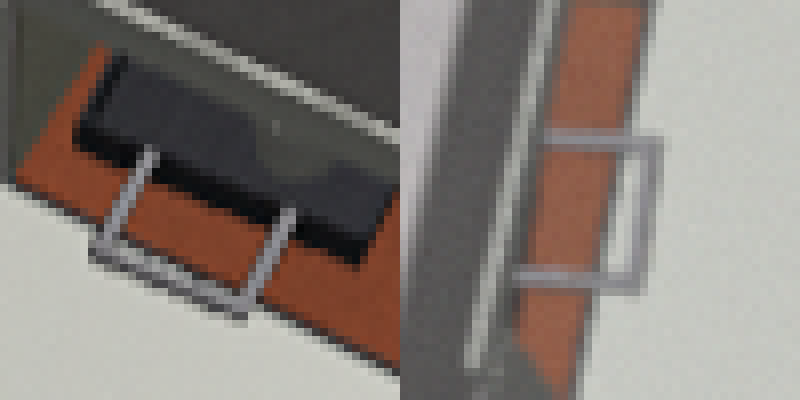

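Run:
```python
from h import *
import json
np.set_printoptions(precision=1,suppress=True)
S=json.load(open('scene2.json'));D=json.load(open('side2.json'))
s=lambda u,v:(265+u/8-.5,80+v/8-.5); d=lambda u,v:(150+(u-400)/8-.5,160+v/8-.5)
L=dict(oL=((101,248),(637,283)),oR=((247,303),(650,143)),aL=((150,150),(515,274)),aR=((290,210),(547,136)))
for n,(p,q) in L.items(): print(n,tri(S,s(*p),D,d(*q)),onz(S,*s(*p),148),onz(D,*d(*q),148))
print('trayfront bottom',onz(S,*s(78,145),130),onz(S,*s(360,268),130))
print('trayfront top',onz(S,*s(78,130),150),onz(S,*s(360,247),150))
print('door back edge',onz(S,*s(15,185),130),onz(S,*s(400,372),130))
print('door back edge D',onz(D,*d(655,10),130),onz(D,*d(575,390),130))
```

```text
oL (array([463.7, 253.9, 153.7]), np.float64(3.838827681555509)) [461.8 258.6 148. ] [464.4 253.7 148. ]
oR (array([513.2, 273.6, 153. ]), np.float64(4.269607895973621)) [511.9 278.3 148. ] [513.8 273.1 148. ]
aL (array([449.6, 293.8, 154.6]), np.float64(2.475846111965911)) [447.1 298.5 148. ] [450.6 294.9 148. ]
aR (array([500.4, 307.7, 156.8]), np.float64(5.343431994996756)) [497.8 315.3 148. ] [501.8 308.2 148. ]
trayfront bottom [420.8 291.  130. ] [524.9 324.9 130. ]
trayfront top [424.6 285.6 150. ] [525.3 320.5 150. ]
door back edge [416.2 263.7 130. ] [562.  304.5 130. ]
door back edge D [566.8 300.8 130. ] [424.  261.8 130. ]
```

Request:
move_arm --increments '[{"tx": 0,"ty": 0,"tz": 20,"roll": 0,"gripper": 1},{"tx": 0,"ty": 0,"tz": 20,"roll": 0,"gripper": 1},{"tx": 12,"ty": 0,"tz": 0,"roll": 0,"gripper": 1},{"tx": 14,"ty": 0,"tz": 0,"roll": 0,"gripper": 1},{"tx": 14,"ty": 0,"tz": 0,"roll": 0,"gripper": 1},{"tx": 8,"ty": 0,"tz": 0,"roll": 0,"gripper": 1},{"tx": 0,"ty": 0,"tz": 10,"roll": 0,"gripper": 1},{"tx": 0,"ty": 0,"tz": 8,"roll": 0,"gripper": 1},{"tx": 0,"ty": 0,"tz": 0,"roll": 0,"gripper": 1},{"tx": 0,"ty": 0,"tz": 0,"roll": 0,"gripper": 1}]'

```text
time_s: 7.97
tcp_pos: [525.6, 153.8, 184.1]
tcp_rot: [0.582, 0.813, -0.001, -0.001]
ft_force: [0.4, -0.8, -0.5]
width: 0.225
```

```bash
python3 snap.py 4 scene side wrist
python3 - <<'E'
from h import *
a=cv2.imread('pics/scene4.png');b=cv2.imread('pics/side4.png')
z=lambda i,x,y:cv2.resize(i[y:y+50,x:x+50],(400,400),interpolation=cv2.INTER_NEAREST)
cv2.imwrite('pics/z4.png',np.hstack([z(a,265,80),z(b,150,160)]))
E
```

```text
7.9667 [525.621 153.812 184.076] [ 0.582  0.813 -0.001 -0.001] 0.22469496000492176
```

View pics/z4.png

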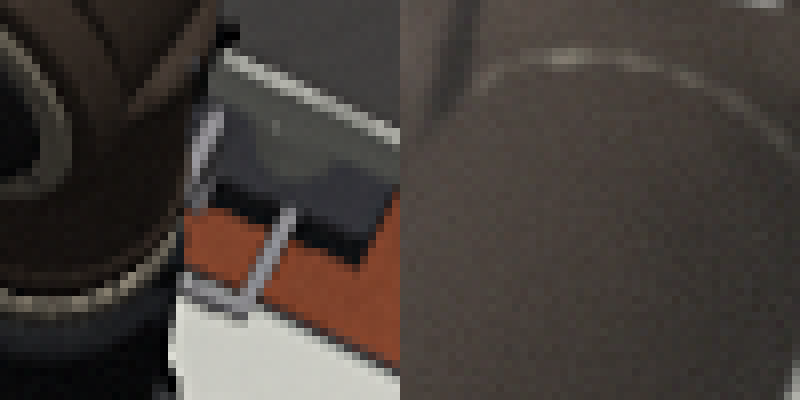

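Run:
```python
from h import *
import json
np.set_printoptions(precision=1,suppress=True)
S=json.load(open('scene4.json'))
print(onz(S,265+197/8-.5,80+208/8-.5,159), onz(S,265+213/8-.5,80+112/8-.5,207))
for P in [(480.1,287.8,159),(479,291,207),(480.1,287.6,148)]:
    q=proj(S,np.array(P));print((q-[265,80]+.5)*8)
```

```text
[478.3 287.8 159. ] [474.5 293.7 207. ]
[200.8 211.1]
[217.5 125.6]
[197.7 228.3]
```

Request:
move_arm --increments '[{"tx": 0,"ty": 0,"tz": 5,"roll": 0,"gripper": 1},{"tx": 0,"ty": 0,"tz": 5,"roll": 0,"gripper": 1},{"tx": 0,"ty": 0,"tz": 5,"roll": 0,"gripper": 1},{"tx": 0,"ty": 0,"tz": 5,"roll": 0,"gripper": 1},{"tx": 0,"ty": 0,"tz": 5,"roll": 0,"gripper": 1},{"tx": 0,"ty": 0,"tz": 0,"roll": 0,"gripper": 1},{"tx": 0,"ty": 0,"tz": 0,"roll": 0,"gripper": 1},{"tx": 0,"ty": 0,"tz": 0,"roll": 0,"gripper": 1},{"tx": 0,"ty": 0,"tz": 0,"roll": 0,"gripper": 1}]'

```text
time_s: 8.87
tcp_pos: [526.7, 154.6, 160.6]
tcp_rot: [0.581, 0.814, 0.0, 0.0]
ft_force: [-0.3, 0.3, -1.5]
width: 0.221
```

Request:
move_arm --increments '[{"tx": -4,"ty": -0.2,"tz": 1,"roll": 0,"gripper": 1},{"tx": -4,"ty": -0.2,"tz": 0,"roll": 0,"gripper": 1},{"tx": -3,"ty": -0.2,"tz": 0,"roll": 0,"gripper": 1},{"tx": -2,"ty": -0.1,"tz": 0,"roll": 0,"gripper": 1},{"tx": -1.5,"ty": -0.1,"tz": 0,"roll": 0,"gripper": 1},{"tx": -1.5,"ty": -0.1,"tz": 0,"roll": 0,"gripper": 1},{"tx": -1.5,"ty": -0.1,"tz": 0,"roll": 0,"gripper": 1},{"tx": -1.5,"ty": -0.1,"tz": 0,"roll": 0,"gripper": 1},{"tx": -2,"ty": -0.1,"tz": 0,"roll": 0,"gripper": 1},{"tx": -2,"ty": -0.1,"tz": 0,"roll": 0,"gripper": 1}]'

```text
time_s: 9.7
tcp_pos: [532.5, 132.4, 159.2]
tcp_rot: [0.581, 0.814, 0.0, -0.0]
ft_force: [-0.7, 2.3, -2.7]
width: 0.225
```

Request:
move_arm --increments '[{"tx": -2,"ty": -0.1,"tz": 0,"roll": 0,"gripper": 1},{"tx": -2.5,"ty": -0.1,"tz": 0,"roll": 0,"gripper": 1},{"tx": -2.5,"ty": -0.1,"tz": 0,"roll": 0,"gripper": 1},{"tx": -3,"ty": -0.2,"tz": 0,"roll": 0,"gripper": 1},{"tx": -3,"ty": -0.2,"tz": 0,"roll": 0,"gripper": 1},{"tx": -3,"ty": -0.2,"tz": 0,"roll": 0,"gripper": 1},{"tx": -3,"ty": -0.2,"tz": 0,"roll": 0,"gripper": 1},{"tx": -3,"ty": -0.2,"tz": 0,"roll": 0,"gripper": 1},{"tx": -3,"ty": -0.2,"tz": 0,"roll": 0,"gripper": 1},{"tx": -3,"ty": -0.2,"tz": 0,"roll": 0,"gripper": 1}]'

```text
time_s: 10.53
tcp_pos: [540.2, 105.0, 159.2]
tcp_rot: [0.581, 0.814, -0.0, -0.0]
ft_force: [0.2, 2.6, -2.2]
width: 0.223
```

Request:
move_arm --increments '[{"tx": -3.5,"ty": -0.2,"tz": 0,"roll": 0,"gripper": 1},{"tx": -3.5,"ty": -0.2,"tz": 0,"roll": 0,"gripper": 1},{"tx": -3.5,"ty": -0.2,"tz": 0,"roll": 0,"gripper": 1},{"tx": -3.5,"ty": -0.2,"tz": 0,"roll": 0,"gripper": 1},{"tx": -3.5,"ty": -0.2,"tz": 0,"roll": 0,"gripper": 1},{"tx": -3.5,"ty": -0.2,"tz": 0,"roll": 0,"gripper": 1},{"tx": -3.5,"ty": -0.2,"tz": 0,"roll": 0,"gripper": 1},{"tx": -3.5,"ty": -0.2,"tz": 0,"roll": 0,"gripper": 1},{"tx": -3.5,"ty": -0.2,"tz": 0,"roll": 0,"gripper": 1},{"tx": -3.5,"ty": -0.2,"tz": 0,"roll": 0,"gripper": 1}]'

```text
time_s: 11.37
tcp_pos: [549.6, 71.2, 159.3]
tcp_rot: [0.581, 0.814, -0.0, -0.0]
ft_force: [-0.4, 1.3, -1.6]
width: 0.223
```

Request:
move_arm --increments '[{"tx": -3.5,"ty": -0.2,"tz": 0,"roll": 0,"gripper": 1},{"tx": -3.5,"ty": -0.2,"tz": 0,"roll": 0,"gripper": 1},{"tx": -3.5,"ty": -0.2,"tz": 0,"roll": 0,"gripper": 1},{"tx": -3.5,"ty": -0.2,"tz": 0,"roll": 0,"gripper": 1},{"tx": -3.5,"ty": -0.2,"tz": 0,"roll": 0,"gripper": 1},{"tx": -3.5,"ty": -0.2,"tz": 0,"roll": 0,"gripper": 1},{"tx": -3.5,"ty": -0.2,"tz": 0,"roll": 0,"gripper": 1},{"tx": -3.5,"ty": -0.2,"tz": 0,"roll": 0,"gripper": 1},{"tx": -3.5,"ty": -0.2,"tz": 0,"roll": 0,"gripper": 1},{"tx": -3.5,"ty": -0.2,"tz": 0,"roll": 0,"gripper": 1}]'

```text
time_s: 12.2
tcp_pos: [559.1, 37.5, 159.3]
tcp_rot: [0.581, 0.814, -0.0, -0.0]
ft_force: [-0.3, 1.8, -3.3]
width: 0.223
```

Request:
move_arm --increments '[{"tx": -3.5,"ty": -0.2,"tz": 0,"roll": 0,"gripper": 1},{"tx": -3.5,"ty": -0.2,"tz": 0,"roll": 0,"gripper": 1},{"tx": -3.5,"ty": -0.2,"tz": 0,"roll": 0,"gripper": 1},{"tx": -3.5,"ty": -0.2,"tz": 0,"roll": 0,"gripper": 1},{"tx": -3.5,"ty": -0.2,"tz": 0,"roll": 0,"gripper": 1},{"tx": -3.5,"ty": -0.2,"tz": 0,"roll": 0,"gripper": 1},{"tx": -3.5,"ty": -0.2,"tz": 0,"roll": 0,"gripper": 1},{"tx": -3.5,"ty": -0.2,"tz": 0,"roll": 0,"gripper": 1},{"tx": -3.5,"ty": -0.2,"tz": 0,"roll": 0,"gripper": 1},{"tx": -3.5,"ty": -0.2,"tz": 0,"roll": 0,"gripper": 1}]'

```text
time_s: 13.03
tcp_pos: [568.5, 3.7, 159.2]
tcp_rot: [0.581, 0.814, -0.0, -0.0]
ft_force: [-0.6, 2.0, -2.3]
width: 0.226
```

Request:
move_arm --increments '[{"tx": -3.5,"ty": -0.2,"tz": 0,"roll": 0,"gripper": 1},{"tx": -3.5,"ty": -0.2,"tz": 0,"roll": 0,"gripper": 1},{"tx": -3.5,"ty": -0.2,"tz": 0,"roll": 0,"gripper": 1},{"tx": -3.5,"ty": -0.2,"tz": 0,"roll": 0,"gripper": 1},{"tx": -3.5,"ty": -0.2,"tz": 0,"roll": 0,"gripper": 1},{"tx": -3.5,"ty": -0.2,"tz": 0,"roll": 0,"gripper": 1},{"tx": -3.5,"ty": -0.2,"tz": 0,"roll": 0,"gripper": 1},{"tx": -3,"ty": -0.2,"tz": 0,"roll": 0,"gripper": 1},{"tx": -2.5,"ty": -0.1,"tz": 0,"roll": 0,"gripper": 1},{"tx": -2,"ty": -0.1,"tz": 0,"roll": 0,"gripper": 1}]'

```text
time_s: 13.87
tcp_pos: [577.2, -27.1, 159.3]
tcp_rot: [0.581, 0.814, -0.0, -0.0]
ft_force: [-0.1, 2.0, -2.0]
width: 0.219
```

Request:
move_arm --increments '[{"tx": -2,"ty": -0.1,"tz": 0,"roll": 0,"gripper": 1},{"tx": -1.5,"ty": -0.1,"tz": 0,"roll": 0,"gripper": 1},{"tx": -1,"ty": 0,"tz": 0,"roll": 0,"gripper": 1},{"tx": 0,"ty": 0,"tz": 0,"roll": 0,"gripper": 1},{"tx": 0,"ty": 0,"tz": 0,"roll": 0,"gripper": 1}]'

```text
time_s: 14.28
tcp_pos: [578.5, -31.4, 159.3]
tcp_rot: [0.581, 0.814, -0.0, 0.0]
ft_force: [-0.4, 0.7, -3.1]
width: 0.224
```

```bash
python3 snap.py 5 scene side wrist
python3 - <<'E'
from h import *
a=cv2.imread('pics/scene5.png');b=cv2.imread('pics/side5.png');w=cv2.imread('pics/wrist5.png')
c=np.zeros((600,800,3),'uint8'); c[:384,:512]=w
c[:300,512:]=cv2.resize(a[80:200,230:345],(288,300),interpolation=3); c[300:,512:]=cv2.resize(b[130:250,150:265],(288,300),interpolation=3)
cv2.imwrite('pics/c5.png',c)
E
```

```text
14.2833 [578.48  -31.367 159.325] [ 0.581  0.814 -0.     0.   ] 0.22434679980934902
```

View pics/c5.png

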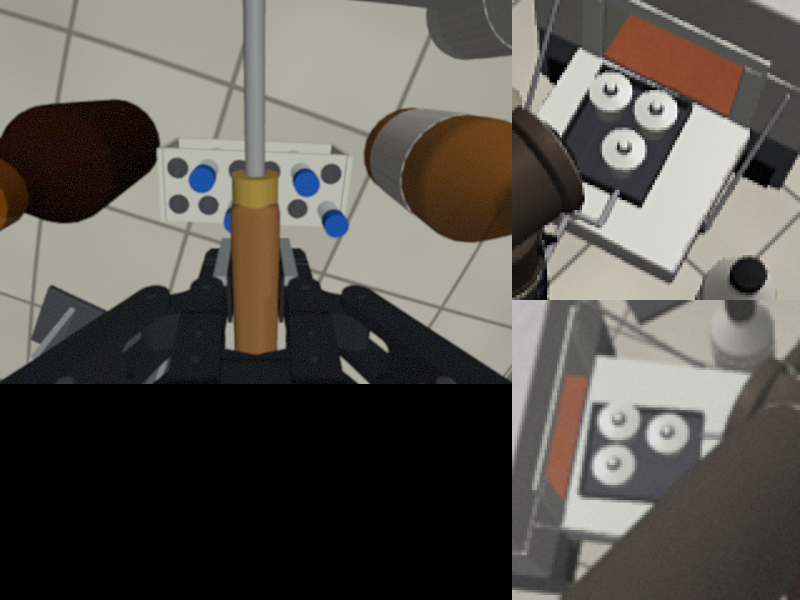

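Run:
```python
from h import *
import json
np.set_printoptions(precision=1,suppress=True)
S=json.load(open('scene5.json'));D=json.load(open('side5.json'))
o=np.array([492.3,283.3]);a=np.radians(105.6);ux=np.array([np.cos(a),np.sin(a)]);uy=np.array([-ux[1],ux[0]])
F=lambda p:np.array([(p[:2]-o)@ux,(p[:2]-o)@uy])
for p in [(692,105),(645,205)]: print('S',F(onz(S,230+(p[0]-512)/2.504,80+p[1]/2.5,150)))
for p in [(593,403),(704,410),(582,497)]: print('D',F(onz(D,150+(p[0]-512)/2.504,130+(p[1]-300)/2.5,150)))
```

```text
S [-15.1 -39.8]
S [-143.6  -50.2]
D [-17.1 -36.6]
D [-145.   -44.6]
D [-26.   76.2]
```

Request:
move_arm --increments '[{"tx": -1,"ty": -0.1,"tz": 0,"roll": 0,"gripper": 1},{"tx": -2,"ty": -0.1,"tz": 0,"roll": 0,"gripper": 1},{"tx": -3,"ty": -0.1,"tz": 0,"roll": 0,"gripper": 1},{"tx": -2,"ty": -0.1,"tz": 0,"roll": 0,"gripper": 1},{"tx": -2,"ty": -0.1,"tz": 0,"roll": 0,"gripper": 1},{"tx": -1,"ty": 0,"tz": 0,"roll": 0,"gripper": 1},{"tx": 0,"ty": 0,"tz": 0,"roll": 0,"gripper": 1},{"tx": 3,"ty": 0,"tz": 0,"roll": 0,"gripper": 1},{"tx": 4,"ty": 0,"tz": 0,"roll": 0,"gripper": 1},{"tx": 4,"ty": 0,"tz": 0,"roll": 0,"gripper": 1}]'

```text
time_s: 15.27
tcp_pos: [578.2, -31.3, 159.6]
tcp_rot: [0.581, 0.814, 0.0, 0.0]
ft_force: [1.0, 0.1, -1.1]
width: 0.223
```

Request:
move_arm --increments '[{"tx": 3,"ty": 0,"tz": 0,"roll": 0,"gripper": 1},{"tx": 0,"ty": 0,"tz": 0,"roll": 0,"gripper": 1},{"tx": 0,"ty": 0,"tz": 0,"roll": 0,"gripper": 1},{"tx": 0,"ty": 0,"tz": 0,"roll": 0,"gripper": 1},{"tx": 0,"ty": 0,"tz": 0,"roll": 0,"gripper": 1}]'

```text
time_s: 15.68
tcp_pos: [577.1, -28.5, 159.4]
tcp_rot: [0.581, 0.814, 0.0, 0.0]
ft_force: [-0.0, 1.4, -1.3]
width: 0.222
```

Request:
move_arm --increments '[{"tx": 0,"ty": 0,"tz": -4,"roll": 0,"gripper": 1},{"tx": 0,"ty": 0,"tz": -5,"roll": 0,"gripper": 1},{"tx": 0,"ty": 0,"tz": -6,"roll": 0,"gripper": 1},{"tx": 0,"ty": 0,"tz": -10,"roll": 0,"gripper": 1},{"tx": 0,"ty": 0,"tz": -20,"roll": 0,"gripper": 1},{"tx": 0,"ty": 0,"tz": -25,"roll": 0,"gripper": 1},{"tx": 0,"ty": 0,"tz": -15,"roll": 0,"gripper": 1},{"tx": -14,"ty": -12,"tz": 0,"roll": 0,"gripper": 1},{"tx": -26,"ty": -23,"tz": 0,"roll": 0,"gripper": 1},{"tx": -26,"ty": -23,"tz": 0,"roll": 0,"gripper": 1}]'

```text
time_s: 16.52
tcp_pos: [544.1, -109.9, 246.3]
tcp_rot: [0.58, 0.814, 0.001, 0.001]
ft_force: [0.0, -0.1, -0.9]
width: 0.226
```

Request:
move_arm --increments '[{"tx": -26,"ty": -23,"tz": 0,"roll": 0,"gripper": 1},{"tx": -26,"ty": -23,"tz": 0,"roll": 0,"gripper": 1},{"tx": -26,"ty": -23,"tz": 0,"roll": 0,"gripper": 1},{"tx": -26,"ty": -23,"tz": 0,"roll": 0,"gripper": 1},{"tx": -24,"ty": -22,"tz": 0,"roll": 0,"gripper": 1},{"tx": -14,"ty": -13,"tz": 0,"roll": 0,"gripper": 1},{"tx": 0,"ty": 0,"tz": 0,"roll": 0.12,"gripper": 1},{"tx": 0,"ty": 0,"tz": 0,"roll": 0.12,"gripper": 1},{"tx": 0,"ty": 0,"tz": 0,"roll": 0.12,"gripper": 1},{"tx": 0,"ty": 0,"tz": 0,"roll": 0.12,"gripper": 1}]'

```text
time_s: 17.35
tcp_pos: [469.4, -285.8, 245.5]
tcp_rot: [0.76, 0.65, 0.0, 0.001]
ft_force: [0.2, 0.5, -1.7]
width: 0.225
```

Request:
move_arm --increments '[{"tx": 0,"ty": 0,"tz": 0,"roll": 0.12,"gripper": 1},{"tx": 0,"ty": 0,"tz": 0,"roll": 0.12,"gripper": 1},{"tx": 0,"ty": 0,"tz": 0,"roll": 0.12,"gripper": 1},{"tx": 0,"ty": 0,"tz": 0,"roll": 0.12,"gripper": 1},{"tx": 0,"ty": 0,"tz": 0,"roll": 0.12,"gripper": 1},{"tx": 0,"ty": 0,"tz": 0,"roll": 0.12,"gripper": 1},{"tx": 0,"ty": 0,"tz": 0,"roll": 0.12,"gripper": 1},{"tx": 0,"ty": 0,"tz": 0,"roll": 0.12,"gripper": 1},{"tx": 0,"ty": 0,"tz": 0,"roll": 0.12,"gripper": 1},{"tx": 0,"ty": 0,"tz": 0,"roll": 0.12,"gripper": 1}]'

```text
time_s: 18.18
tcp_pos: [469.5, -285.4, 245.5]
tcp_rot: [0.994, 0.107, 0.0, 0.0]
ft_force: [0.5, -0.0, 0.2]
width: 0.225
```

Request:
move_arm --increments '[{"tx": 0,"ty": 0,"tz": 0,"roll": 0.12,"gripper": 1},{"tx": 0,"ty": 0,"tz": 0,"roll": 0.12,"gripper": 1},{"tx": 0,"ty": 0,"tz": 0,"roll": 0.12,"gripper": 1},{"tx": 0,"ty": 0,"tz": 0,"roll": 0.03,"gripper": 1},{"tx": 0,"ty": 0,"tz": 0,"roll": 0,"gripper": 1},{"tx": 0,"ty": 0,"tz": 0,"roll": 0,"gripper": 1}]'

```text
time_s: 18.68
tcp_pos: [469.5, -285.3, 245.2]
tcp_rot: [0.996, -0.084, 0.0, 0.0]
ft_force: [-0.2, -0.2, -1.0]
width: 0.227
```

```bash
python3 snap.py 6 wrist scene
python3 - <<'E'
from h import *
import json
w=cv2.imread('pics/wrist6.png');a=cv2.imread('pics/scene6.png')
c=np.zeros((600,800,3),'uint8'); c[:384,:512]=w
c[:300,512:]=cv2.resize(a[80:200,230:345],(288,300),interpolation=3)
c[300:,512:]=cv2.resize(a[220:340,90:205],(288,300),interpolation=3); cv2.imwrite('pics/c6.png',c)
E
```

```text
18.6833 [ 469.512 -285.342  245.189] [ 0.996 -0.084  0.     0.   ] 0.22656948584937356
```

View pics/c6.png

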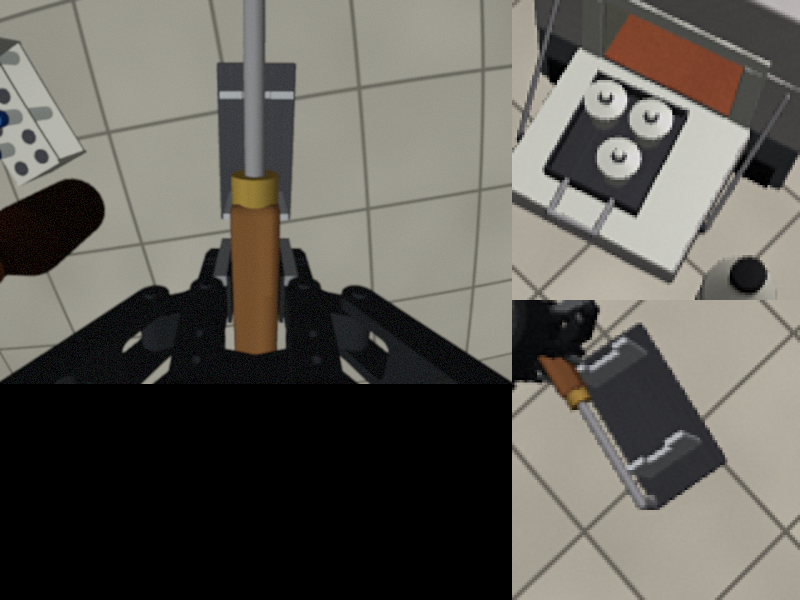

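Request:
move_arm --increments '[{"tx": -3,"ty": 0,"tz": 25,"roll": 0,"gripper": 1},{"tx": 0,"ty": 0,"tz": 36,"roll": 0,"gripper": 1},{"tx": 0,"ty": 0,"tz": 36,"roll": 0,"gripper": 1},{"tx": 0,"ty": 0,"tz": 30,"roll": 0,"gripper": 1},{"tx": 0,"ty": 0,"tz": 20,"roll": 0,"gripper": 1},{"tx": 0,"ty": 0,"tz": 14,"roll": 0,"gripper": 1},{"tx": 0,"ty": 0,"tz": 10,"roll": 0,"gripper": 1},{"tx": 0,"ty": 0,"tz": 5,"roll": 0,"gripper": 1},{"tx": 0,"ty": 0,"tz": 5,"roll": 0,"gripper": 1},{"tx": 0,"ty": 0,"tz": 0,"roll": 0,"gripper": 1}]'

```text
time_s: 19.62
tcp_pos: [466.5, -284.8, 63.2]
tcp_rot: [0.996, -0.084, -0.0, -0.0]
ft_force: [-0.2, -0.1, -0.7]
width: 0.226
```

Request:
move_arm --increments '[{"tx": 0,"ty": 0,"tz": 3,"roll": 0,"gripper": 1},{"tx": 0,"ty": 0,"tz": 3,"roll": 0,"gripper": 1},{"tx": 0,"ty": 0,"tz": 1,"roll": 0,"gripper": 1},{"tx": 0,"ty": 0,"tz": 0,"roll": 0,"gripper": 1},{"tx": 0,"ty": 0,"tz": 0,"roll": 0,"gripper": 1}]'

```text
time_s: 20.03
tcp_pos: [466.5, -284.8, 56.6]
tcp_rot: [0.996, -0.084, 0.0, 0.0]
ft_force: [-0.4, 0.6, -0.8]
width: 0.22
```

Request:
move_arm --increments '[{"tx": 0,"ty": 0,"tz": 0.7,"roll": 0,"gripper": 1},{"tx": 0,"ty": 0,"tz": 0,"roll": 0,"gripper": 1},{"tx": 0,"ty": 0,"tz": 0,"roll": 0,"gripper": 1}]'

```text
time_s: 20.28
tcp_pos: [466.7, -284.9, 56.1]
tcp_rot: [0.996, -0.084, 0.0, 0.0]
ft_force: [-1.1, -0.1, 2.3]
width: 0.226
```

Contact is felt. I release gently and rise.

Request:
move_arm --increments '[{"tx": 0,"ty": 0,"tz": 0,"roll": 0,"gripper": 0.7},{"tx": 0,"ty": 0,"tz": 0,"roll": 0,"gripper": 0.5},{"tx": 0,"ty": 0,"tz": 0,"roll": 0,"gripper": 0.2},{"tx": 0,"ty": 0,"tz": 0,"roll": 0,"gripper": 0},{"tx": 0,"ty": 0,"tz": 0,"roll": 0,"gripper": 0},{"tx": 0,"ty": 0,"tz": 0,"roll": 0,"gripper": 0},{"tx": 0,"ty": 0,"tz": 0,"roll": 0,"gripper": 0}]'

```text
time_s: 20.87
tcp_pos: [466.4, -284.7, 55.5]
tcp_rot: [0.996, -0.085, -0.0, -0.0]
ft_force: [-0.3, -0.0, -0.2]
width: 0.997
```

Request:
move_arm --increments '[{"tx": 0,"ty": 0,"tz": -10,"roll": 0,"gripper": 0},{"tx": 0,"ty": 0,"tz": -25,"roll": 0,"gripper": 0},{"tx": 0,"ty": 0,"tz": -36,"roll": 0,"gripper": 0},{"tx": 0,"ty": 0,"tz": -36,"roll": 0,"gripper": 0},{"tx": 0,"ty": 0,"tz": -36,"roll": 0,"gripper": 0},{"tx": 0,"ty": 0,"tz": -30,"roll": 0,"gripper": 0},{"tx": 0,"ty": 0,"tz": 0,"roll": 0,"gripper": 0},{"tx": 0,"ty": 0,"tz": 0,"roll": 0,"gripper": 0},{"tx": 0,"ty": 0,"tz": 0,"roll": 0,"gripper": 0}]'

```text
time_s: 21.62
tcp_pos: [466.0, -284.4, 228.7]
tcp_rot: [0.996, -0.085, -0.0, -0.0]
ft_force: [-0.0, -0.6, -0.4]
width: 1.0
```

```bash
python3 snap.py 7 wrist scene
python3 - <<'E'
from h import *
w=cv2.imread('pics/wrist7.png');a=cv2.imread('pics/scene7.png')
c=np.zeros((600,800,3),'uint8'); c[:384,:512]=w
c[:300,512:]=cv2.resize(a[80:200,230:345],(288,300),interpolation=3)
c[300:,512:]=cv2.resize(a[220:340,90:205],(288,300),interpolation=3); cv2.imwrite('pics/c7.png',c)
E
```

```text
21.6167 [ 465.984 -284.409  228.662] [ 0.996 -0.085 -0.    -0.   ] 0.9996584509877406
```

View pics/c7.png

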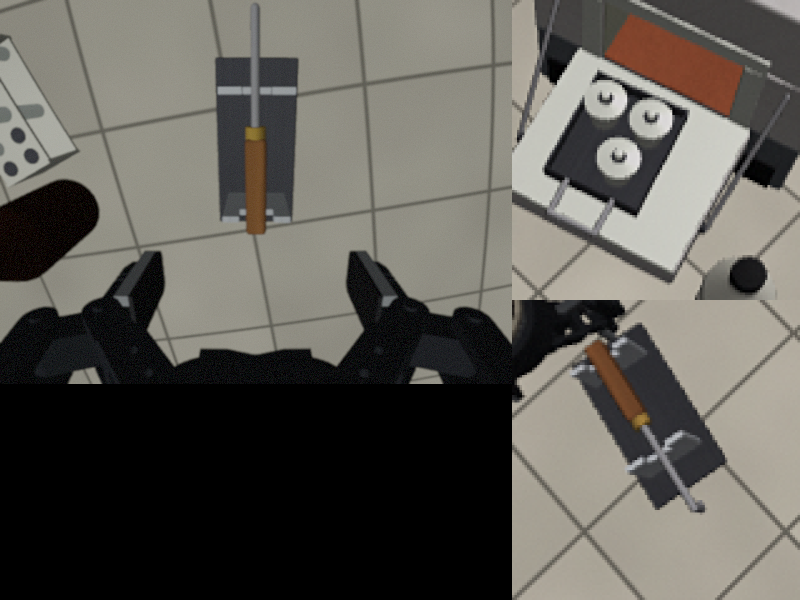

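Run:
```python
from h import *
import json
np.set_printoptions(precision=1,suppress=True)
W=json.load(open('wrist7.json'));S=json.load(open('scene7.json'))
o=np.array([492.3,283.3]);a=np.radians(105.6);ux=np.array([np.cos(a),np.sin(a)]);uy=np.array([-ux[1],ux[0]])
F=lambda p:np.array([(p[:2]-o)@ux,(p[:2]-o)@uy])
for p in [(687,111),(638,213),(547,172)]: print('tray',F(onz(S,230+(p[0]-512)/2.504,80+p[1]/2.5,150)))
print('hook rear',onz(W,256.5,234,75),'bend',onz(W,255,4,79))
from bench import workorder
print(workorder.close_job())
```

```text
tray [-24.2 -38.3]
tray [-155.1  -48. ]
tray [-160.7   57.9]
hook rear [ 404.3 -275.4   75. ] bend [ 612.3 -309.2   79. ]
the job is handed in; nothing more can be done
None
```

The tray was drawn out onto the open door with the hook, the hook was laid back in its rest, and the job was handed in at about 21.7 s of the 61 s allowed. The hand-in reports no verdict.

**Tray:** the last picture puts its centre about 92 mm before the mouth and about 9 mm off the middle. The target range was 60 to 130 mm, within 55 mm. All three crucibles were upright in it.

**Hook:** it lies in both notches, prong forward and the same way round as before. Its origin is about 1 mm ahead of the rest's, against about 6 mm at the start, because I set it back 3 mm on purpose. The gripper was open and 173 mm above the rest, touching nothing.

**Bystanders:** nothing I did showed contact with the bottles or the rack, and the ones in the last pictures were standing. I did not measure their positions again at the end.

**Disagreements:**
- The scene and side cameras differed by about 5 mm in y on the loop, so I averaged them.
- The furnace's heading was about 17.7° from my first coarse picks and about 15.6° from the wrist view of the door. I used 15.6°.
- The side view was blocked by the arm when I checked the prong over the loop, so that check rested on the scene camera alone. The prong matched its predicted place within about 2 mm.

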